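Set a height-stop screw to its index and lock it with the jam nut

TASK

Set the height stop on the breadboard: turn its screw by the pointed head until the nose is in line with the index rib on the block, while the jam nut is still up. Then lock the setting by running the jam nut down the thread until it bears fully on the collar, leaving the nose in line with the rib. Leave everything else on the bench where it is and let go of the stop.

Things in the scene. Friction and masses are not known exactly. Their poses are not given: they have to be found in the camera images.
- stop_block: Height stop fixed to the bench. Dark steel base 140 x 90 x 12 mm (x -55 to +85), on it a block 124 x 70 mm, top at z = 50 mm, then a round collar, see seat. Origin on the bench under the vertical thread axis, z up. A bright index rib, 34 mm long, 5 wide, 10 high, lies on the block's top along +x, from x = 41 to 75 mm.
- seat (a point): Centre of the collar's top face, 75 mm above the bench, on the thread axis, where the jam nut bears. The collar is 50 mm in diameter, 25 mm high, narrower than the nut, so fingertips beside the nut may reach below it, down to 65 mm above the bench clear of everything.
- spindle_head (a point): Centre of the top face of the screw's dark steel pointed head, on the thread axis, about 128 mm above the bench. Head 18 mm wide (y), 26 mm high, x = -20 to its wedge-shaped nose at x = +24 mm; flat parallel sides to grip from x = -20 to +4 mm. +x points to the nose. The wider jam nut is below it, its top at most 99 mm above the bench.
- spindle_turn (a joint): Angle of the screw, rad: 0 = nose exactly in line with the index rib, positive = anticlockwise from above. Starts 0.6 to 1.4. Right-hand thread, 10 mm rise per turn; stiff (about 0.06 N m), stays where it is left, does not turn with the nut.
- nut_mid (a point): Centre of the jam nut, a bright steel hexagon on the screw between head and collar: 60 mm across flats, 69 mm across corners, 18 mm thick; 84 mm above the bench when seated. Its x axis is square to one pair of flats, the others follow every 60 degrees; grip across flats. At nut_turn = 0 its x axis is that of stop_block.
- nut_turn (a joint): Angle of the jam nut, rad: 0 = bearing on the collar, a firm stop; positive = anticlockwise from above (unscrewed). Starts 2.0 to 3.4, a gap of 3 to 5.5 mm. Clockwise from above runs it down, 10 mm per turn. Stiff (about 0.06 N m), stays where it is left.
- spare_nut: Loose spare hexagon nut lying flat beside the stop, same size as the jam nut (60 mm across flats, 18 mm thick), not part of the job. Origin under its centre.
- hex_key: Loose L-shaped key, 10 mm thick, 120 mm long with a 40 mm leg, lying beside the stop; not part of the job. Origin under the middle of the long leg.
- bracket: Loose aluminium angle bracket, 45 x 90 mm foot, 50 mm high, lying beyond the stop; not part of the job. Origin under the centre of its foot.
- screwdriver: Loose screwdriver lying at the left; not part of the job. Origin under its middle.
- bolt_bin: Loose open grey bin 120 x 160 x 50 mm with bolts, at the left; not part of the job. Origin under its centre.
- spacer: Loose upright aluminium cylinder, 44 mm in diameter, 70 mm high, at the right; not part of the job. Origin under its centre.
There are look-alikes about, which are no part of the job. There is more than one size of the stop_block; the one meant has the size given above.

How it is judged (in metres and radians):
On the way, in this order (a step that is already met when the one before it is completed fails the run):
1. the head's nose is in line with the index rib (within 0.17 rad) with the jam nut still up (value of joint spindle_turn between -0.17 and 0.17 rad and value of joint nut_turn above 0.5 rad), for 0.2 s.
2. the jam nut bears on the collar with the nose still in line (value of joint nut_turn below 0.1 rad and value of joint spindle_turn between -0.17 and 0.17 rad), for 0.2 s.
At the end, for the whole second after the job is handed in: The jam nut bears on the collar (within 0.1 rad of its seat), the nose of the screw's head is within 0.17 rad (10 degrees) of the index rib, both are at rest, and the other things have not moved more than 30 mm (all of step 2 and velocity of joint nut_turn between -0.05 and 0.05 rad/s and velocity of joint spindle_turn between -0.05 and 0.05 rad/s); the robot touches nothing.
It fails at once if another thing on the bench is moved by more than 30 mm (distance of any of spare_nut, hex_key, bracket, screwdriver, bolt_bin, spacer from where it was at the start of the episode above 0.03 m).
It also fails if it takes over 56 s, if anything falls off the work surface, if the arm or the gripper's body presses on something with over 40 N, if the wrist force passes 120 N, or if a joint passes its speed limit or range.

ROBOT

A 6-joint arm with a two-finger parallel gripper is mounted at the origin on the work surface. World frame = base frame: x ahead of the robot, y to its left, z up, the work surface at z = 0. Lengths are in mm, angles in rad, forces in N, time in s.
With the tool pointing down it reaches from about 300 to 775 mm from the base axis. Payload 14.6 kg.
Tool frame: the origin (TCP) lies on the centre line of the jaws, within the pads' length; the fingertips stand 19 mm ahead of it and the grasp point (between the pads) is the TCP (bot.tip_reach is the distance from the TCP to the fingertips, in mm); y points along the fingers, x is the direction in which the jaws open and shut, and the axes are right-handed (so a half turn about y gives the same grasp; the last joint's range is limited). The gripper opens to 85 mm and grips with 20 to 120 N. Pads are 22 mm wide; open, the fingers measure 114 mm over their backs; the gripper's body (76 mm by 85 mm) begins 54 mm behind the grasp point. The pads swing forward as they close: fully open they stand 13 mm farther back than shut.
Start: joints at [-1.373, 0.3, 1.521, -0, 1.321, -0.067], TCP at [143.937, -530.822, 250.281] pointing down, gripper open.
Joint ranges: [-3.03, 3.03], [-0.79, 2.21], [0.23, 2.52], [-1.04, 4.18], [0, 3.07], [-2.55, 2.55]. Speed limits (rad/s): [2.22, 2.22, 2.57, 3.14, 3.14, 3.14].

INTERFACE

Orientations are given as a unit quaternion [w, x, y, z].
In Python, from rig import bot gives the robot as it stands. Calls block until the motion is done:
- bot.move_to(position, orientation): joint-space move of the TCP to a pose.
- bot.servo_line(position, attitude=None, speed=150, until_force=None): straight line of the TCP; attitude=None keeps the orientation; speed is the mean speed in mm/s. With until_force (N) it stops when the force on the tool has changed by that much, and returns True; else False.
- bot.move_joints(angles): joint-space move.
- bot.move_gripper(opening, grip_force=None): finger opening in mm; grip_force is the grip in N (None keeps the last); returns when the fingers have stopped.
- bot.dwell(seconds).
- bot.ik(position, orientation): joint angles nearest the present ones, or None.
- bot.read_state(): the state.
- bot.read_camera(name): name is "scene" or "top" or "wrist"; returns a dict with "image" (480x640x3 uint8, blue, green, red), "depth" (480x640 float32, mm along the optical axis (not along the pixel's ray), 0 where there is no reading), "fovy" (degrees; the focal length in pixels is half the picture's height over the tangent of half this angle, whatever the lens; pixels are square), "cx", "cy" (the principal point, pixels), "k1" (the pictures are not rectified: a ray, as slopes to the right and down, at radius r is drawn at 1 + k1 r^2 times it, then the intrinsics apply), "eye" and "attitude" of the camera in the world; the wrist camera has in their place "mount" (4x4, takes a point from camera to tool coordinates, whose origin is the TCP and whose axes are the tool frame's). Camera axes: x right, y down, z forward; pixel columns grow to the right and rows downward; lengths in mm; the calibration is good to about 2 mm. A picture is of the moment at which its call begins: read the wrist's pose just before it.
A pose or a line that the arm cannot do raises bot.MotionError and nothing moves.
- bot.finish_job(): hands the job in, once; it reports no verdict.
The state is a dict: "clock": time; "joint_positions": joint angles; "qvel": joint speeds; "effort": joint torques, N m; "ee_pos": TCP position; "tool_rot": TCP orientation; "ft_force": force on the tool from outside, world axes, zero at the start; "moment": the same for the moment, N m; "grip_width": finger opening in mm.
Only numpy, scipy, OpenCV 4.12 (cv2) and the standard library are available. Lean on these libraries where they do the work, as an engineer would, in place of code of your own. Each camera call takes 0.05 s, during which the arm holds its last target.

## Working session

There is one attempt and no reset: what is moved stays moved. The work goes in short steps, each a Python script; the robot and the scene stay as the last script left them, time stands still between calls to the robot, and variables do not carry over. Pictures are saved under pics/ and viewed, and the job is handed in when it is done.

```bash
ls; mkdir -p pics; cat > h.py <<'E'
import numpy as np, cv2
from rig import bot
from scipy.spatial.transform import Rotation as R
def q2R(q): return R.from_quat([q[1],q[2],q[3],q[0]]).as_matrix()
def R2q(M):
    q=R.from_matrix(M).as_quat(); return [q[3],q[0],q[1],q[2]]
def cam(name):
    s=bot.read_state(); c=bot.read_camera(name)
    h,w=c["image"].shape[:2]; f=h/2/np.tan(np.radians(c["fovy"])/2)
    c["K"]=np.array([[f,0,c["cx"]],[0,f,c["cy"]],[0,0,1]]); c["f"]=f
    if "mount" in c:
        T=np.eye(4);T[:3,:3]=q2R(s["tool_rot"]);T[:3,3]=s["ee_pos"]; c["T"]=T@np.array(c["mount"])
    else:
        T=np.eye(4); a=np.array(c["attitude"]); T[:3,:3]=a if a.shape==(3,3) else q2R(a); T[:3,3]=c["eye"]; c["T"]=T
    return c
def slopes(c,uv):
    uv=np.array(uv,float).reshape(-1,1,2)
    return cv2.undistortPoints(uv,c["K"],np.array([c["k1"],0,0,0,0.]))[:,0]
def cloud(c):
    h,w=c["depth"].shape; v,u=np.mgrid[:h,:w]
    s=slopes(c,np.stack([u,v],-1).reshape(-1,2)); d=c["depth"].reshape(-1,1)
    P=np.hstack([s*d,d])@c["T"][:3,:3].T+c["T"][:3,3]
    P[d[:,0]==0]=np.nan
    return P.reshape(h,w,3)
def pix2plane(c,uv,z):
    s=slopes(c,uv); r=np.hstack([s,np.ones((len(s),1))])@c["T"][:3,:3].T
    o=c["T"][:3,3]; return o+r*((z-o[2])/r[:,2])[:,None]
E
python3 - <<'E'
from h import *
for n in ("scene","top","wrist"):
    c=cam(n); cv2.imwrite(f"pics/{n}0.png",c["image"]); np.save(f"pics/{n}0.npy",cloud(c)); print(n,c["fovy"],c["k1"],c["T"].round(3).tolist())
print(bot.read_state()["clock"],bot.tip_reach, bot.read_state()["tool_rot"])
E
```

```text
pics
scene 53.70741836810632 -0.0780125049511473 [[0.046, 0.727, -0.685, 1255.291], [0.999, -0.033, 0.033, 29.295], [0.001, -0.686, -0.728, 890.408], [0.0, 0.0, 0.0, 1.0]]
top 48.73227366062045 0.054190077880237185 [[0.094, -0.974, 0.206, 274.645], [-0.996, -0.093, 0.015, 56.752], [0.005, -0.206, -0.979, 1333.697], [0.0, 0.0, 0.0, 1.0]]
wrist 59.18464550869441 -0.013223360354639073 [[0.262, -0.928, -0.265, 210.397], [-0.965, -0.252, -0.071, -513.524], [-0.001, 0.274, -0.962, 374.04], [0.0, 0.0, 0.0, 1.0]]
0.15 19.0 [ 0.56182129 -0.56142789  0.42987507 -0.42937512]
```

View pics/scene0.png

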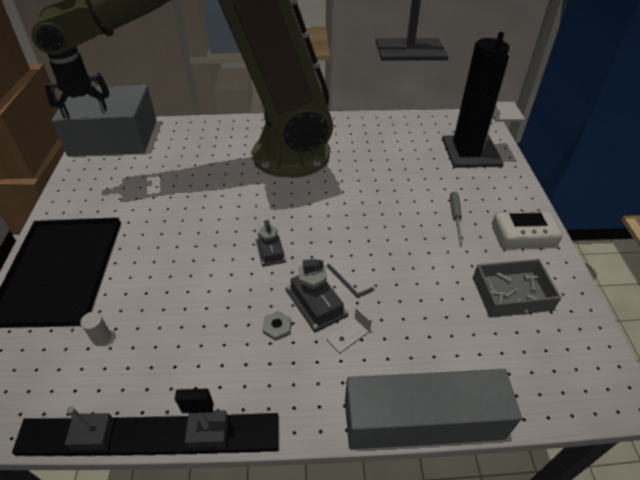

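View pics/top0.png

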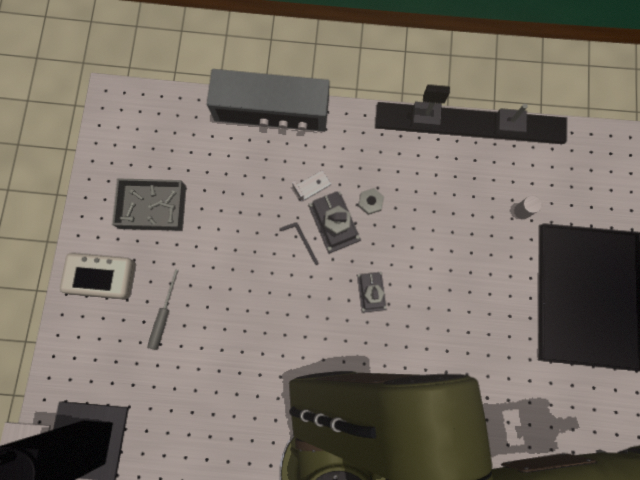

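```bash
python3 - <<'E'
from h import *
im=cv2.imread("pics/top0.png"); cv2.imwrite("pics/top_crop.png",cv2.resize(im[165:325,270:410],None,fx=5,fy=3.75*5/3.75,interpolation=cv2.INTER_CUBIC)[:600*2:1][:800][::1] if 0 else cv2.resize(im[165:315,280:410],(520,600),interpolation=cv2.INTER_CUBIC))
im=cv2.imread("pics/scene0.png"); cv2.imwrite("pics/scene_crop.png",cv2.resize(im[210:355,240:390],(620,600),interpolation=cv2.INTER_CUBIC))
P=np.load("pics/top0.npy")
for n,uv in dict(big=(335,220),small=(375,294),spare=(372,200)).items():
    print(n,P[uv[1],uv[0]].round(1))
for zlo,zhi in ((6,20),(45,54),(85,135)):
    m=(P[...,2]>zlo)&(P[...,2]<zhi); m[:, :280]=0;m[:,400:]=0;m[:165]=0;m[320:]=0
    n,l,s,_=cv2.connectedComponentsWithStats(m.astype(np.uint8))
    for i in range(1,n):
        if s[i,4]>15:
            p=P[l==i]; r=cv2.minAreaRect(p[:,:2].astype(np.float32)); print(zlo,s[i],p.mean(0).round(1),np.round(r[0],1),np.round(r[1],1),round(r[2],1))
E
```

```text
big [574.9  52.8 120.7]
small [413.5 -56.7  89.5]
spare [660.9 -37.4  22.1]
6 [297 170  34  31 386] [693.2 117.2   9.2] [690.9 122.4] [46.5 89.3] 36.3
6 [358 188  26  26 373] [660.4 -34.9  16.5] [661.5 -34.1] [59.6 67.3] 83.4
6 [338 191  12  21  38] [653.5  36.2  12.2] [653.2  36.2] [59.7  6.4] 31.5
6 [308 202  53  51 407] [567.3  56.8  12.3] [596.8  54.7] [142.1  90.4] 27.6
6 [280 222  38  44 192] [545.7 135.3   9.6] [540.5 129.2] [132.5  43.5] 50.2
6 [357 274  29  38 163] [410.1 -43.1   9.6] [426.7 -53.9] [97.7 62. ] 11.6
45 [292 181  11  16  52] [665.4 155.   49.9] [666.5 155.9] [43.7  8. ] 37.1
45 [312 191  44  54 701] [599.9  60.6  49.6] [600.1  56.5] [124.8  70.1] 27.5
85 [325 205  25  29 544] [581.5  48.3 105.4] [585.1  48.1] [68.9 57.9] 5.3
85 [372 285   6  14  52] [416.7 -55.8  88.6] [419.5 -55.5] [30.6 11.3] 11.5
```

View pics/top_crop.png

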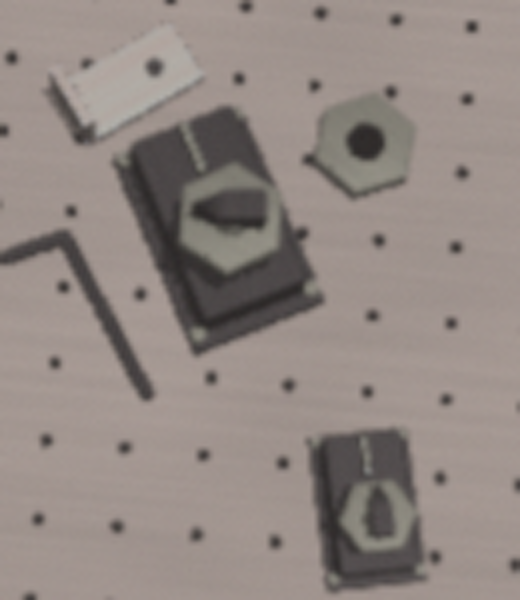

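View pics/scene_crop.png

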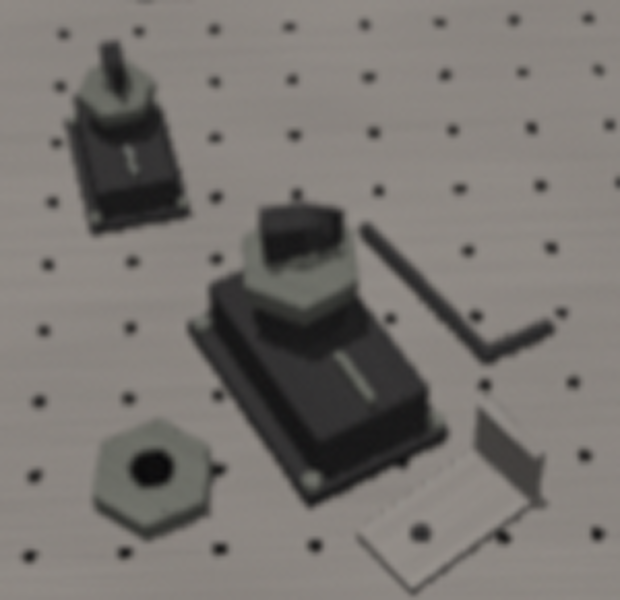

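The stops are the large one at top-image (335,220), with a measured base of 142x90 and block of 125x70, and the small one at (372,291), base 98x62. The large one fits the description, and the crop confirms it: rib pointing up and left, nose pointing left. Next is a closer wrist view.

```bash
python3 - <<'E'
from h import *
P=np.load("pics/top0.npy")
s=bot.read_state(); M=q2R(s["tool_rot"]); print("tool",M.round(2).tolist())
T=cam("wrist"); print("mount",np.array(T["mount"]).round(3).tolist(), T["f"],T["cx"],T["cy"])
m=(P[...,2]>112)&(P[...,2]<140); m[:, :280]=0;m[:,400:]=0;m[:165]=0;m[320:]=0
p=P[m]; print(len(p),np.median(p[:,2]),p.mean(0),cv2.minAreaRect(p[:,:2].astype(np.float32)))
# candidate views: camera looking at axis from various tool yaw
ax=np.array([583.5,47.8,100])
Mt=np.array(T["mount"])
for yaw in np.arange(-180,180,30):
    th=np.radians(yaw); x=np.array([np.cos(th),np.sin(th),0]); y=np.array([0,0,-1.]); z=np.cross(x,y)
    A=np.stack([x,y,z],1)
    Rc=A@Mt[:3,:3]; oc=A@Mt[:3,3]
    d=Rc[:,2]; # camera placed 230 from axis pt
    t=ax-d*230-oc
    q=bot.ik(t,R2q(A)); print(yaw,t.round(0),d.round(2),None if q is None else np.round(q,2))
E
```

```text
tool [[0.26, -0.0, 0.97], [-0.97, 0.0, 0.26], [-0.0, -1.0, 0.0]]
mount [[1.0, 0.0, 0.0, 0.736], [-0.0, -0.274, 0.962, -124.268], [0.0, -0.962, -0.274, 68.678], [0.0, 0.0, 0.0, 1.0]] 422.6082422707939 321.41433020948233 237.26882115429615
139 128.73972059455173 [583.19772308  47.19722742 127.51197501] ((583.8432006835938, 49.42109298706055), (19.785573959350586, 41.42215347290039), 10.244604110717773)
-180 [584.  53. 197.] [-0.    0.27 -0.96] None
-150 [581.  53. 197.] [-0.14  0.24 -0.96] None
-120 [579.  51. 197.] [-0.24  0.14 -0.96] [ 0.03  0.42  1.49 -0.    1.23  2.12]
-90 [578.  49. 197.] [-0.27 -0.   -0.96] [ 0.02  0.41  1.5  -0.    1.23  1.59]
-60 [578.  46. 197.] [-0.24 -0.14 -0.96] [0.02 0.41 1.5  0.   1.23 1.06]
-30 [580.  43. 197.] [-0.14 -0.24 -0.96] [ 0.01  0.42  1.49 -0.    1.23  0.54]
0 [583.  42. 197.] [ 0.   -0.27 -0.96] [ 0.01  0.42  1.48 -0.    1.24  0.01]
30 [586.  43. 197.] [ 0.14 -0.24 -0.96] [ 0.01  0.43  1.47 -0.    1.24 -0.51]
60 [588.  44. 197.] [ 0.24 -0.14 -0.96] [ 0.01  0.43  1.47  0.    1.24 -1.03]
90 [589.  47. 197.] [ 0.27  0.   -0.96] [ 0.02  0.44  1.46 -0.    1.24 -1.55]
120 [589.  50. 197.] [ 0.24  0.14 -0.96] [ 0.02  0.44  1.46 -0.    1.24 -2.07]
150 [587.  52. 197.] [ 0.14  0.24 -0.96] None
```

```bash
cat >> h.py <<'E'
def att(yaw):
    x=np.array([np.cos(yaw),np.sin(yaw),0]); y=np.array([0,0,-1.])
    return R2q(np.stack([x,y,np.cross(x,y)],1))
E
python3 - <<'E'
from h import *
bot.move_to([583,43,260],att(np.radians(10)))
bot.servo_line([583,43,215])
c=cam("wrist"); cv2.imwrite("pics/w1.png",c["image"]); np.savez("pics/w1.npz",P=cloud(c),T=c["T"])
s=bot.read_state(); print(s["clock"],s["ee_pos"],s["grip_width"])
P=cloud(c)
def seg(lo,hi):
    m=(P[...,2]>lo)&(P[...,2]<hi)&(np.hypot(P[...,0]-583.5,P[...,1]-48)<90)
    n,l,st,_=cv2.connectedComponentsWithStats(m.astype(np.uint8))
    for i in range(1,n):
        if st[i,4]>300:
            p=P[l==i]; r=cv2.minAreaRect(p[:,:2].astype(np.float32)); print(lo,hi,st[i],p.mean(0).round(1),np.median(p[:,2]).round(1),np.round(r[0],1),np.round(r[1],1),round(r[2],1))
seg(122,135);seg(92,102);seg(57,63);seg(46,54);seg(8,16)
E
```

```text
3.2583 [583.40849208  42.78570048 216.14566546] 85.14777263385811
122 135 [ 303  199   37   85 2297] [581.8  45.3 130.4] 130.6 [581.6  48.2] [18.  44.6] 6.4
92 102 [ 264  175  115  106 6072] [580.9  51.3  98.5] 98.6 [581.6  46.5] [60.1 68.7] 31.4
57 63 [379 179  51  22 417] [632.8  73.8  60.4] 60.5 [633.   73.4] [34.1  5.4] 27.8
46 54 [ 246  130  195  144 9155] [607.8  69.1  50.6] 50.6 [596.8  54.2] [124.6  70.4] 27.9
8 16 [241  80  80  38 556] [536.8 120.4   9.9] 10.0 [536.1 120.4] [65.3  6.8] 33.1
8 16 [ 237  114  171  159 2508] [572.9  82.8  12.6] 12.6 [592.9  52.8] [136.3  89.2] 27.9
```

View pics/w1.png

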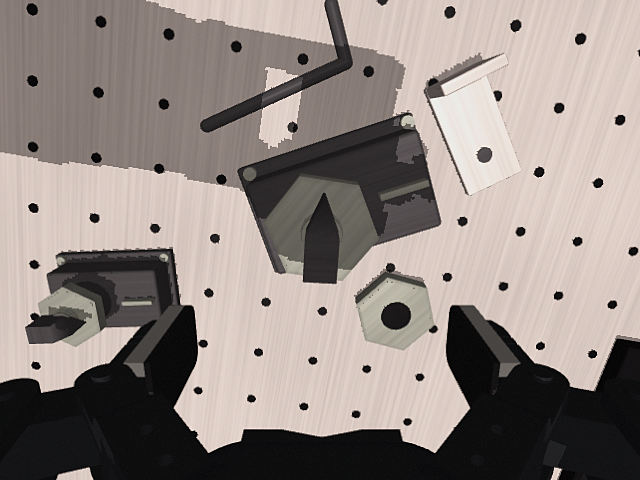

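The wrist view shows the head, nose up at (322,197), the hex nut at (320,230) and the rib at (405,190). Axis is about (582.2,46.8), spindle about 1.20 rad, and nut about 3.2 rad (its top at 98 mm agrees). Now I'll grip the head.

```bash
python3 - <<'E'
from h import *
A=np.array([582.2,46.8]); a=np.radians(96.4)
def tcp(a,z,off=-6): return [*(A+off*np.array([np.cos(a),np.sin(a)])),z]
bot.move_gripper(45)
bot.move_to(tcp(a,160),att(a-np.pi/2))
bot.servo_line(tcp(a,123.5),speed=80,until_force=15)
s=bot.read_state(); print(s["clock"],s["ee_pos"],s["ft_force"])
bot.move_gripper(0,grip_force=20)
s=bot.read_state(); print(s["clock"],s["grip_width"],s["ee_pos"],s["ft_force"],s["moment"])
c=cam("wrist"); cv2.imwrite("pics/w2.png",c["image"])
E
```

```text
4.675 [582.95552612  40.84489672 123.54004043] [-0.45376109  0.25510925  0.0621124 ]
5.0333 19.922687246233902 [583.04849443  40.79619489 124.04466354] [-1.60113603 -0.4311364   5.98315878] [-0.06690026  0.28029635  0.0546198 ]
```

View pics/w2.png

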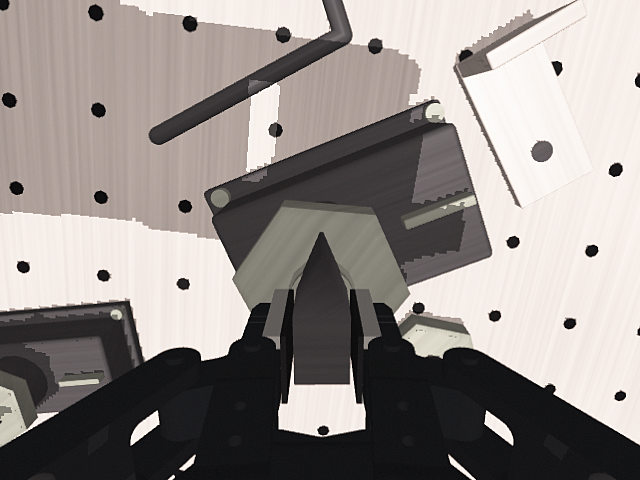

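Head seems gripped, between pads at (285,340) and (357,340). I'll check that it settled, tighten, then turn.

```bash
python3 - <<'E'
from h import *
bot.dwell(0.1)
s=bot.read_state(); print(s["clock"],s["grip_width"],s["ee_pos"],s["ft_force"],s["moment"])
bot.move_gripper(0,grip_force=40); bot.dwell(0.1)
s=bot.read_state(); print(s["clock"],s["grip_width"],s["ee_pos"],s["ft_force"],s["moment"])
E
```

```text
5.1833 20.083397542400608 [583.06243253  40.79581446 123.99703528] [-1.43504073 -0.89520598  5.85352343] [-0.08724438  0.2091562  -0.01217885]
5.5 18.246103322366423 [583.08893806  40.68170092 124.11428617] [-2.76126122 -1.2230631   7.50825111] [-0.20711582  0.42066373  0.08211385]
```

```bash
python3 - <<'E'
from h import *
A=np.array([582.2,46.8]); a0=np.radians(96.4); a1=np.radians(27.8)
def tcp(a,z,off=-6): return [*(A+off*np.array([np.cos(a),np.sin(a)])),z]
N=6
for i in range(1,N+1):
    a=a0+(a1-a0)*i/N
    bot.servo_line(tcp(a,123.5-10*(a0-a)/(2*np.pi)),att(a-np.pi/2),speed=20)
    s=bot.read_state(); print(s["clock"],round(s["grip_width"],1),s["ee_pos"].round(1),s["ft_force"].round(1),s["moment"].round(2))
    if np.linalg.norm(s["ft_force"])>50: print("stop");break
c=cam("wrist"); cv2.imwrite("pics/w3.png",c["image"])
E
```

```text
5.85 18.0 [581.7  40.7 123.8] [-3.  -1.7  8.5] [-0.27  0.57 -0.05]
6.2 18.5 [580.5  40.9 123.5] [-3.9 -1.3  8.2] [-0.21  0.74 -0.01]
6.55 17.9 [579.2  41.4 123.1] [-5.4 -1.6  8.9] [-0.2   0.91 -0.07]
6.9 18.3 [578.2  42.2 122.8] [-6.3 -0.4  9. ] [-0.11  1.03 -0.04]
7.25 17.9 [577.3  43.1 122.5] [-6.7 -0.2  9.5] [ 0.06  1.21 -0.08]
7.6 18.3 [576.5  44.2 122.1] [-7.2  0.7  9.2] [ 0.17  1.29 -0.1 ]
```

View pics/w3.png

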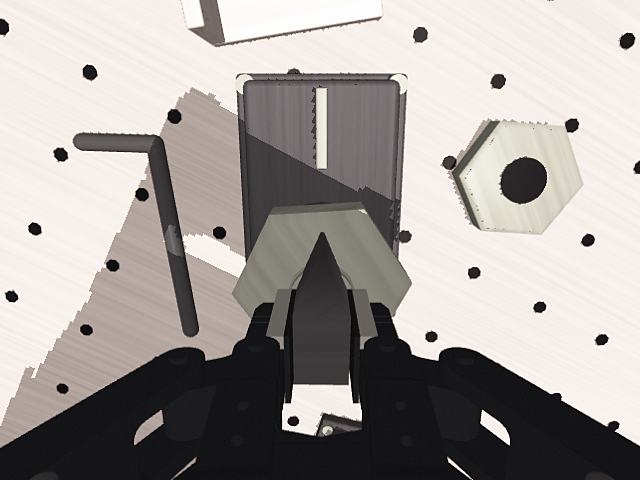

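Nose at (322,233) lines up with the rib at (321,128). I'll release and lift to measure.

```bash
cat > meas.py <<'E'
from h import *
def meas(tag,A=(582.2,46.8)):
    c=cam("wrist"); cv2.imwrite(f"pics/{tag}.png",c["image"]); P=cloud(c)
    print(bot.read_state()["clock"])
    for nm,lo,hi in (("head",121,135),("nut",90,102),("rib",57,63),("block",46,54)):
        m=(P[...,2]>lo)&(P[...,2]<hi)&(np.hypot(P[...,0]-A[0],P[...,1]-A[1])<90)
        n,l,st,_=cv2.connectedComponentsWithStats(m.astype(np.uint8))
        for i in range(1,n):
            if st[i,4]>200:
                p=P[l==i]; r=cv2.minAreaRect(p[:,:2].astype(np.float32)); print(nm,st[i,4],np.median(p[:,2]).round(1),np.round(r[0],1),np.round(r[1],1),round(r[2],1))
E
python3 - <<'E'
from meas import *
s=bot.read_state(); p=s["ee_pos"]
bot.move_gripper(45)
bot.servo_line([p[0],p[1],160],speed=150)
bot.servo_line([580,45,215],att(np.radians(27.8)-np.pi/2),speed=200)
meas("w4")
E
```

```text
8.9083
head 2246 128.7 [583.2  47.1] [44.6 18. ] 27.7
nut 6173 98.6 [581.7  46.1] [60.5 68.3] 30.6
rib 384 60.6 [632.7  73.6] [33.7  4.4] 27.9
block 9017 50.6 [615.8  64.4] [80.4 70.3] 27.8
```

View pics/w4.png

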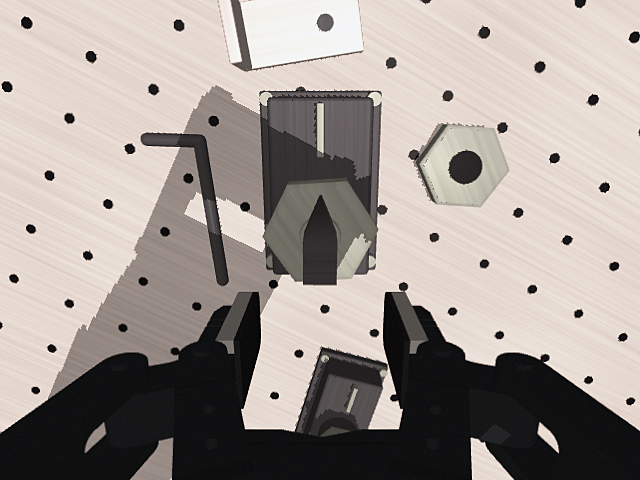

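Head at 27.7° against rib 27.9°, so it's aligned. The nut is still up, with flats at about 31° and nut_turn about 3.2. Next I grasp the nut at yaw 91°, so one sweep stays inside joint 6's range.

```bash
python3 - <<'E'
from h import *
A=[581.6,46.3]; y0=np.radians(91)
bot.move_gripper(85)
bot.move_to([*A,180],att(y0))
print(bot.servo_line([*A,89],speed=80,until_force=12))
s=bot.read_state(); print(s["clock"],s["ee_pos"],s["ft_force"],s["joint_positions"].round(2) )
bot.move_gripper(40,grip_force=30); bot.dwell(0.1)
s=bot.read_state(); print(s["clock"],s["grip_width"],s["ee_pos"],s["ft_force"],s["moment"])
c=cam("wrist"); cv2.imwrite("pics/w5.png",c["image"])
E
```

```text
False
12.95 [581.88027746  46.31890662  89.55367141] [-0.03814451 -0.13074186  0.83957109] [ 0.02  0.55  1.57  0.    1.02 -1.57]
13.4083 59.88265751902667 [581.77722737  47.35044774  89.85048276] [-2.93751076  7.32734583  6.03644603] [ 1.52775014  0.40240711 -0.01967566]
```

View pics/w5.png

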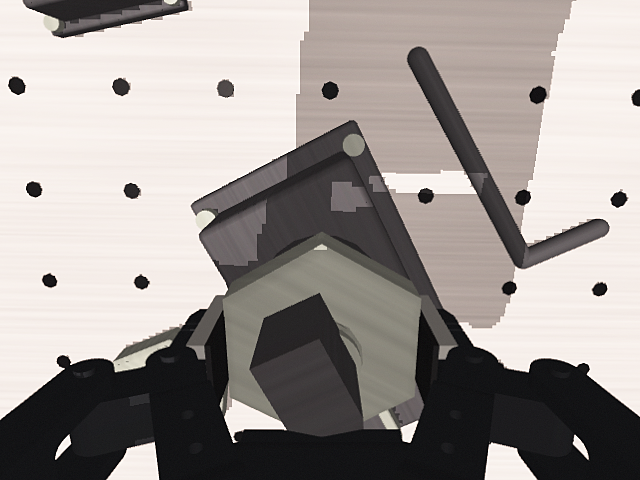

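The nut is gripped across flats, with pads at (215,340) and (430,340). Running it down now.

```bash
python3 - <<'E'
from h import *
A=[581.7,47.0]; y0=np.radians(91)
def go(d,sp=15):
    r=np.radians(d); bot.servo_line([*A,89-min(5.1,10*r/(2*np.pi))],att(y0-r),speed=sp)
    s=bot.read_state(); M=q2R(s["tool_rot"]); print(d,round(s["clock"],2),round(s["grip_width"],1),s["ee_pos"].round(1),"yaw",np.degrees(np.arctan2(M[1,0],M[0,0])).round(1),s["ft_force"].round(1),s["moment"].round(2),flush=True)
    return s
s=go(10,5)
for d in range(25,171,15):
    s=go(d)
    if np.linalg.norm(s["ft_force"])>60 : print("stop");break
c=cam("wrist"); cv2.imwrite("pics/w6.png",c["image"])
E
```

```text
10 13.78 59.3 [581.8  47.5  89.5] yaw 81.0 [-3.2  2.3  6.8] [ 0.79  0.54 -0.09]
25 14.19 59.8 [581.9  47.6  89.2] yaw 66.0 [-3.   4.6  6.8] [ 0.98  0.37 -0.02]
40 14.6 59.5 [581.9  47.7  88.7] yaw 51.0 [-2.2  4.2  6.2] [ 0.94  0.26 -0.07]
55 15.01 59.3 [582.   47.8  88.3] yaw 36.0 [-2.3  6.7  5.2] [ 0.98  0.04 -0.01]
70 15.42 59.3 [582.1  47.8  87.9] yaw 21.0 [-1.2  5.8  5.6] [ 1.06 -0.08 -0.06]
85 15.82 59.2 [582.3  47.8  87.5] yaw 6.0 [-0.5  6.4  3.8] [ 0.99 -0.33 -0.08]
100 16.23 59.3 [582.4  47.8  87.1] yaw -9.0 [1.4 6.6 3. ] [ 0.96 -0.45  0.01]
115 16.64 59.3 [582.5  47.8  86.7] yaw -24.0 [2.9 6.3 4. ] [ 0.88 -0.61 -0.05]
130 17.05 59.4 [582.6  47.7  86.3] yaw -39.0 [3.1 6.9 2.6] [ 0.7  -0.72 -0.11]
145 17.46 59.4 [582.7  47.6  85.8] yaw -54.0 [5.2 5.1 1.4] [ 0.54 -0.88 -0.02]
160 17.87 59.4 [582.7  47.5  85.5] yaw -69.0 [4.9 3.8 0.8] [ 0.36 -0.86 -0.07]
```

View pics/w6.png

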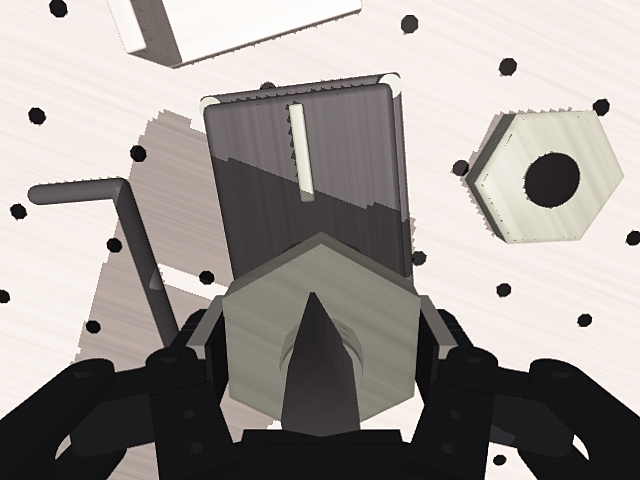

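The nut turns with the tool without slipping, and the nose stays on the rib. Now small steps until the torque rises at the stop.

```bash
python3 - <<'E'
from h import *
A=[581.7,47.0]; y0=np.radians(91)
bot.move_gripper(40,grip_force=45)
for d in range(168,205,3):
    r=np.radians(d); bot.servo_line([*A,89-min(5.1,10*r/(2*np.pi))],att(y0-r),speed=8)
    bot.dwell(0.05)
    s=bot.read_state(); M=q2R(s["tool_rot"]); print(d,round(s["clock"],2),round(s["grip_width"],1),s["ee_pos"].round(1),"yaw",np.degrees(np.arctan2(M[1,0],M[0,0])).round(1),s["ft_force"].round(1),s["moment"].round(2),s["joint_positions"][5].round(3),flush=True)
    if abs(s["moment"][2])>0.7 or np.linalg.norm(s["ft_force"])>60 : print("stop");break
c=cam("wrist"); cv2.imwrite("pics/w7.png",c["image"])
E
```

```text
168 18.48 59.1 [582.7  47.4  85.3] yaw -77.0 [5.2 4.  2. ] [ 0.26 -0.73 -0.04] 1.362
171 18.77 59.5 [582.7  47.4  85.2] yaw -80.0 [5.5 3.9 2.8] [ 0.21 -0.77 -0.08] 1.414
174 19.07 59.0 [582.8  47.3  85.1] yaw -83.0 [5.4 3.6 0.9] [ 0.16 -0.76 -0.04] 1.467
177 19.38 59.3 [582.7  47.3  85.1] yaw -86.0 [4.5 4.1 1.9] [ 0.2  -0.69 -0.09] 1.519
180 19.68 59.1 [582.7  47.3  85. ] yaw -89.0 [5.3 2.3 3. ] [ 0.11 -0.73 -0.07] 1.571
183 19.98 59.1 [582.7  47.3  84.9] yaw -92.0 [4.8 3.6 2.2] [ 0.12 -0.66 -0.06] 1.624
186 20.27 59.5 [582.4  47.3  84.9] yaw -94.8 [1.2 1.9 5.9] [ 0.11 -0.16  1.57] 1.674
stop
```

View pics/w7.png

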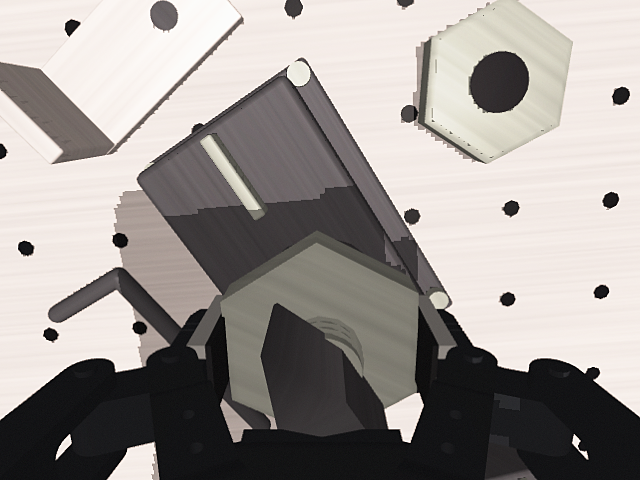

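The torque rose to 1.6 N m with the tool at about -92 to -95°, where the flats match the seated angle. Release and check.

```bash
python3 - <<'E'
from meas import *
s=bot.read_state(); p=s["ee_pos"]
bot.move_gripper(85)
bot.servo_line([p[0],p[1],180],speed=80)
bot.servo_line([580,45,215],speed=150)
bot.move_to([580,45,215],att(np.radians(27.8)-np.pi/2))
meas("w8")
c=cam("top"); cv2.imwrite("pics/top1.png",c["image"])
E
```

```text
23.1
head 2258 128.7 [583.3  47.1] [44.3 17.9] 27.4
nut 5900 93.5 [581.7  46.2] [60.2 68.9] 87.7
rib 416 60.6 [632.6  73.5] [33.6  4.5] 27.7
block 8900 50.6 [616.5  64.7] [78.9 70.2] 27.9
block 283 50.4 [565.4   1.1] [10.9 26.3] 86.3
block 258 50.4 [534.8  58.3] [24.6 10.7] 59.6
```

View pics/w8.png

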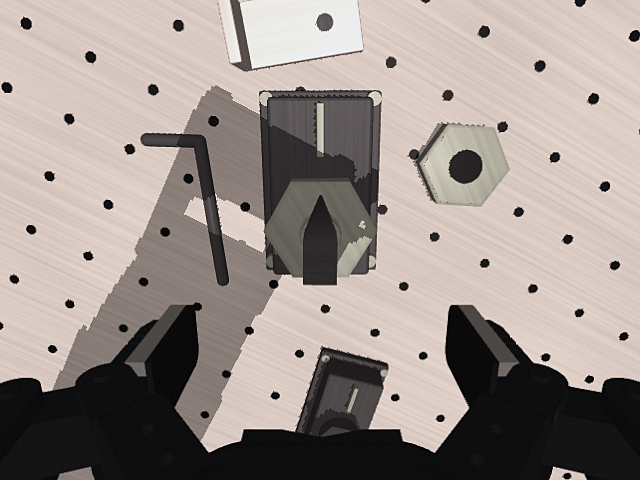

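Nut top is at 93.5 (it was 98.6) and its flats are at 87.7°, against 87.8° when seated. The nose is at 27.4° and the rib at 27.7°. The key, spare nut and bracket haven't moved in the picture and the gripper is clear, so I'll hand in.

```bash
python3 - <<'E'
from h import *
s=bot.read_state(); print(s["clock"],s["ft_force"].round(2),abs(s["qvel"]).max())
bot.finish_job()
E
```

```text
23.15 [-0.06  0.09  0.17] 0.010396236215009657
the job is handed in; nothing more can be done
```

The height stop is set and locked, and the job was handed in at about 23 s of the 56 s allowed. I worked on the larger of the two stops, whose measured base was 142 x 90 mm.

- **Setting:** I turned the screw by its head about 69° clockwise. Before I touched the nut, the nose was at 27.7° and the rib at 27.9°, and the nut was still up by about 3.2 rad.
- **Locking:** I ran the nut down about 184° in one grip, until the torque rose to 1.6 N m at the collar.
- **Last checks:**
  - The nut's top is 93.5 mm above the bench by the wrist camera, which reads about 0.5 mm high, so it fits the 93 mm of a seated nut.
  - The nut's flats are within about 0.1° of the seated angle.
  - The nose is at 27.4° against the rib at 27.7°, a difference of about 0.005 rad.
  - The gripper is clear of the stop and the wrist force is near zero.
- **Other things on the bench:** The hex key, spare nut and bracket look unmoved in the last wrist picture. I took a last top view but didn't inspect it, so the screwdriver, bin and spacer weren't checked at the end; the arm did no work near them.

None of the checks I made failed. The only disagreement was about 2 mm between the top and wrist cameras on the thread axis, which is within the stated calibration.

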